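# Squeeze two instrument feet and set the soft one in the tray

### The job

One of the two rubber-cheeked instrument feet on the bench has gone hard and they look alike: squeeze them across their rubber cheeks to find the one that still gives. Lift the soft one by its cheeks and set it down upright in the white tray, ready for fitting. Leave the hard one standing where it is.

Things in the scene. Friction and masses are not known exactly. Their poses are not given: they have to be found in the camera images.
- buffer_1: one of two look-alike instrument feet: block 64 mm long (its x), 40 mm wide (its y), 46 mm tall (49 at the boss on top), 0.4 to 0.65 kg; grey metal frame, a red-brown rubber cheek on each long side, 54 mm long, outer faces at y = +-20 mm, 6 to 40 mm above the underside. Squeeze along its y. Origin: centre of underside, z up. Either may be the soft one
- buffer_2: one of two look-alike instrument feet: block 64 mm long (its x), 40 mm wide (its y), 46 mm tall (49 at the boss on top), 0.4 to 0.65 kg; grey metal frame, a red-brown rubber cheek on each long side, 54 mm long, outer faces at y = +-20 mm, 6 to 40 mm above the underside. Squeeze along its y. Origin: centre of underside, z up. Either may be the soft one
- buffer_1_cheek (a joint): how far the cheek on the +y side of buffer_1 is pressed in: 0 at rest, 0.005 m fully in. In the soft foot both cheeks give 5 mm under 20 N (2.2 N per mm): the fingers close to 27 to 30 mm and can lift it so. In the hard foot they give under 1.5 mm: the fingers stop at 36 to 39 mm. Which is soft is drawn at every start
- buffer_2_cheek (a joint): how far the cheek on the +y side of buffer_2 is pressed in: 0 at rest, 0.005 m fully in. In the soft foot both cheeks give 5 mm under 20 N (2.2 N per mm): the fingers close to 27 to 30 mm and can lift it so. In the hard foot they give under 1.5 mm: the fingers stop at 36 to 39 mm. Which is soft is drawn at every start
- tray: shallow open white plastic tray, fixed to the bench, 180 mm (its x) by 160 mm (its y), 18 mm high, walls and floor 4 mm thick; origin: centre of its underside, z up
Mind the look-alikes: they are no part of the job. Leave any purple or turquoise look-alike of the buffer_1 alone.

How it is judged:
By the outcome, as a careful person would: the job done as asked, in the order asked, and still so for the second after the job is handed in, with the robot touching nothing.
It also fails if it takes over 43 s, if anything falls off the work surface, if the arm or the gripper's body presses on something with over 40 N, if the wrist force passes 120 N, or if a joint passes its speed limit or range.

### The arm

A 6-joint arm with a two-finger parallel gripper is mounted at the origin on a cart in front of the work surface, level with it; the furniture and walls round the work are solid. World frame = base frame: x ahead of the robot, y to its left, z up, the work surface at z = 0. Lengths are in m, angles in rad, forces in N, time in s.
With the tool pointing down it reaches from about 0.35 to 0.775 m from the base axis. Payload 5.5 kg.
Tool frame: the origin (TCP) lies midway between the tips of the shut fingers; the grasp point (between the pads) lies 19 mm behind it; z points along the fingers, y is the line along which they close (so a half turn about z gives the same grasp; the last joint's range is limited). The gripper opens to 85 mm and grips with 20 to 120 N. Pads are 22 mm wide; open, the fingers measure 114 mm over their backs; the gripper's body (76 mm by 85 mm) begins 54 mm behind the grasp point. The pads swing forward as they close: fully open they stand 13 mm farther back than shut.
Start: joints at [-1.381, 0.313, 0.046, 1.304, 0, 1.431], TCP at [0.186, -0.544, 0.231] pointing down, gripper open.
Joint ranges: [-2.76, 2.76], [-0.86, 1.69], [-1.03, 1.26], [-2.2, 2.34], [-1.47, 1.5], [-3.14, 3.14]. Speed limits (rad/s): [2.57, 2.57, 3.14, 3.14, 3.14, 3.14].

### API

Orientations are given as a unit quaternion [w, x, y, z].
In Python, from workcell import env gives the robot as it stands.
- The arm moves only by the tool move_arm, never from a script. Its argument "targets" is a list of rows, each a list of 3 entries, a list of its own where there are three numbers: the shift along the tool's x, y, z in mm, then the turn, a rotation vector about the tool's x, y, z in units of 10 degrees (1.0 is 10 degrees), then the closure, from -1 (fully open) to 1 (shut). In form: [[[dx, dy, dz], [ax, ay, az], gripper], ...]. A call has 1 to 5 rows; each row is the pose to reach, as a shift and turn from the pose commanded when the call began, along the tool's axes at that moment; what a row does not reach only later rows make up. A row lasts 1/8 s, in which the tool goes at most 62.5 mm and 10.7 degrees, less where a joint would pass 70% of its speed; a pose out of reach is approached as far as the arm can. A call with a gripper value outside its range is refused whole. The fingers move at their own pace and stop on an object; "squeeze" is the grip in N (left out, the last holds). Time passes only in rows, so rows that repeat a pose let the fingers close. It gives the time, the measured TCP pose, the force, the opening and the grip force at its end, in the units of the state.
- env.get_state(): the state, without advancing time (a new reading comes with each control period).
- env.read_camera(name): name is "side" or "top"; returns a dict with "pixels" (384x512x3 uint8, red, green, blue), "fovy" (degrees; the focal length in pixels is half the picture's height over the tangent of half this angle, whatever the lens; pixels are square), "cx", "cy" (the principal point, pixels), "extrinsics" (4x4, takes a point from world to camera coordinates). Camera axes: x right, y up, looking along -z (the intrinsics and any distortion apply to the point x, -y, -z); pixel columns grow to the right and rows downward; lengths in m; the calibration is good to about 2 mm. A picture is of the moment at which its call begins. There is no depth.
- env.hand_in(): hands the job in; it is judged then, once.
Trained networks look in a picture, given as the dict that the camera call returned (one of the last four; its "shot" number tells which), for a name from the list of things; names that differ only in an ending like _2 or _b are one class to them, and where a whole thing is asked for, a point or a joint stands for the part that bears it (a point fixed in the world has none). Each returns a list of dicts, best first, with "confidence" (0 to 1); they miss things now and then, are a little off and sometimes report something else, mostly with a low value. They report only what shows in the picture. A call takes as long as a camera call. They do not tell look-alikes from the thing itself.
- env.spot_in(thing, picture): "centre" ([x, y, z] in m, in world coordinates, good to about 4 mm: the middle of the surface that is visible of it).
- env.regions_of(thing, picture): "mask" (384x512 bool, what is visible of it).
- env.landmark_of(thing, picture): "centre" ([x, y, z] in m, in world coordinates, good to about 4 mm: a listed point, or the origin of a listed thing).
The state is a dict: "clock": time; "joint_pos": joint angles; "qvel": joint speeds; "tau": joint torques, N m; "tcp_pos": TCP position; "orientation": TCP orientation; "wrist_force": force on the tool from outside, world axes, zero at the start; "ft_torque": the same for the moment, N m; "finger_gap": finger opening in m; "grip_force": force on a finger pad.
Only numpy, scipy, OpenCV 4.12 (cv2) and the standard library are available. Lean on these libraries where they do the work, as an engineer would, in place of code of your own. Each camera call takes 0.05 s, during which the arm holds its last target. There are 200 camera calls.

## Working session

There is one attempt and no reset: what is moved stays moved. The work goes in short steps, Python scripts to look and compute and a tool call to move; the robot and the scene stay as the last step left them, time stands still between calls to the robot, and variables do not carry over. Pictures are saved under pics/ and viewed, at most 10 in all, crops included, and the job is handed in when it is done.

Besides the shell and the picture viewer there is one more tool, called after "Emit:" as a command line: name --argument value ..., lists and objects as JSON in quotes. move_arm: Moves the arm, as the interface text tells. Its arguments: {"type":"object","properties":{"targets":{"type":"array","items":{"type":"array"}},"squeeze":{"type":"number"}},"required":["targets"]}

```bash
mkdir -p pics
cat > h.py <<'E'
import numpy as np, cv2
from workcell import env
def proj(c,P):
    P=np.atleast_2d(P); E=np.array(c["extrinsics"]); f=192/np.tan(np.radians(c["fovy"])/2)
    q=P@E[:3,:3].T+E[:3,3]; return np.c_[c["cx"]+f*q[:,0]/-q[:,2], c["cy"]-f*q[:,1]/-q[:,2]]
def ray(c,uv):
    E=np.array(c["extrinsics"]); f=192/np.tan(np.radians(c["fovy"])/2)
    d=np.array([(uv[0]-c["cx"])/f,-(uv[1]-c["cy"])/f,-1.]); R=E[:3,:3]
    return -R.T@E[:3,3], R.T@d
def onz(c,uv,z):
    o,d=ray(c,uv); return o+d*(z-o[2])/d[2]
E
python3 - <<'E'
from h import *
for n in ("top","side"):
    c=env.read_camera(n); cv2.imwrite(f"pics/{n}0.png",c["pixels"][:,:,::-1]); print(n,c["fovy"],[k for k in c], onz(c,(256,192),0))
    for t in ("buffer_1","tray"):
        print(t,"spot",[(r["centre"],r["confidence"]) for r in env.spot_in(t,c)]); print("lm",[(r["centre"],r["confidence"]) for r in env.landmark_of(t,c)])
        for r in env.regions_of(t,c):
            m=r["mask"].astype(np.uint8); print(" reg",r["confidence"],m.sum(),cv2.minAreaRect(cv2.findNonZero(m)))
print({k:v for k,v in env.get_state().items()})
E
```

```text
top 44.88880470234801 ['pixels', 'fovy', 'cx', 'cy', 'extrinsics', 'shot'] [ 0.54650447 -0.17299216  0.        ]
buffer_1 spot [([0.513, 0.0234, 0.045], 0.76), ([0.6226, -0.224, 0.0458], 0.67), ([0.4432, -0.1753, 0.0461], 0.62), ([0.5462, -0.1357, 0.0439], 0.56)]
lm [([0.6241, -0.2248, 0.0015], 0.79), ([0.5481, -0.1364, -0.0012], 0.71), ([0.4424, -0.1747, 0.0032], 0.62)]
 reg 0.82 614 ((283.5, 153.5), (21.0, 31.0), 90.0)
 reg 0.79 697 ((156.60000610351562, 206.29998779296875), (33.83636474609375, 21.81971549987793), 71.56504821777344)
 reg 0.67 587 ((237.0, 190.0), (32.555274963378906, 19.219379425048828), 78.69007110595703)
 reg 0.57 635 ((255.6737823486328, 241.53001403808594), (21.094921112060547, 32.69057846069336), 31.607500076293945)
 reg 0.41 101 ((229.28848266601562, 191.94232177734375), (26.671794891357422, 4.118439197540283), 78.69007110595703)
tray spot [([0.543, -0.388, 0.0054], 0.88), ([0.5106, 0.0226, 0.0479], 0.33)]
lm [([0.5413, -0.3896, -0.0021], 0.58)]
 reg 0.79 6733 ((357.541015625, 192.95082092285156), (88.18181610107422, 78.22286987304688), 84.80557250976562)
sid
[... 960 characters left out ...]
': array([-1.38062746e+00,  3.13148550e-01,  4.60903637e-02,  1.30361496e+00,
       -1.99776331e-05,  1.43118215e+00]), 'qvel': array([-2.95916379e-04, -2.37437557e-05,  5.50648102e-04, -4.15077241e-04,
       -8.33277901e-04,  7.71523057e-04]), 'tau': array([-5.72175177e-04, -4.80289757e+01,  2.98749626e+01, -3.09650968e-04,
       -2.54337529e-04,  6.79731002e-06]), 'tcp_pos': array([ 0.18618965, -0.54405099,  0.23134853]), 'orientation': array([ 6.18244091e-05,  9.86436166e-01,  1.64145321e-01, -8.42891875e-06]), 'wrist_force': array([ 0.04871941, -0.23062346,  0.59072313]), 'ft_torque': array([ 0.0357125 , -0.0334753 , -0.04787382]), 'grip_force': 0.0, 'finger_gap': 0.08551833763447107}
```

View pics/top0.png

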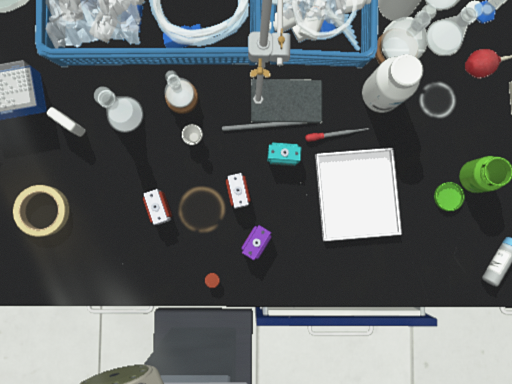

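View pics/side0.png

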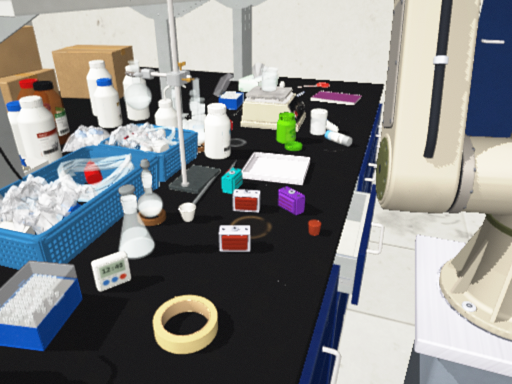

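The top view shows the two feet, white-topped with red cheeks, at px (157,206) and (237,190). The turquoise look-alike is at (285,153), the purple one at (256,242) and the tray at (358,193). The side view agrees, with the feet at (234,239) and (246,200). Next I'll fit the poses from both views.

```bash
cat >> h.py <<'E'
from scipy.optimize import minimize
def sil(c,p,dims):
    x,y,z,a=p; L,W,H=dims
    B=np.array([[i*L/2,j*W/2,k*H] for i in(-1,1) for j in(-1,1) for k in(0,1)])
    R=np.array([[np.cos(a),-np.sin(a),0],[np.sin(a),np.cos(a),0],[0,0,1]])
    h=cv2.convexHull(proj(c,B@R.T+[x,y,z]).astype(np.float32))
    m=np.zeros((384*4,512*4),np.uint8); cv2.fillConvexPoly(m,np.round((h+.5)*4*16).astype(np.int32),255,shift=4)
    return cv2.resize(m,(512,384),interpolation=cv2.INTER_AREA)/255.
def fit(cs,ms,p0,dims):
    f=lambda p:sum(np.abs(sil(c,p,dims)-m).sum()/m.sum() for c,m in zip(cs,ms))
    best=None
    for da in(-.25,0,.25):
        s=np.array(p0)+[0,0,0,da]
        S=np.vstack([s]+[s+d for d in np.diag([.006,.006,.006,.15])])
        r=minimize(f,s,method="Nelder-Mead",options=dict(initial_simplex=S,xatol=1e-4,fatol=1e-4,maxiter=200))
        if best is None or r.fun<best.fun: best=r
    return best
def pick(c,thing,P):
    uv=proj(c,P)[0]; b=None
    for r in env.regions_of(thing,c):
        m=r["mask"]
        d=np.hypot(*(np.argwhere(m).mean(0)[::-1]-uv))
        if d<12 and (b is None or m.sum()>b.sum()): b=m
    return b
E
python3 - <<'E'
from h import *
cs=[env.read_camera(n) for n in("top","side")]
for nm,t,p,d in(("A","buffer_1",(.513,.026,0,.15),(.064,.04,.046)),("B","buffer_1",(.547,-.134,0,.1),(.064,.04,.046)),("pur","buffer_1",(.443,-.175,0,-.5),(.064,.04,.046)),("tray","tray",(.543,-.389,0,.08),(.18,.16,.018))):
    ms=[pick(c,t,np.array(p[:3])+[0,0,d[2]/2]) for c in cs]
    k=[i for i in(0,1) if ms[i] is not None]
    r=fit([cs[i] for i in k],[ms[i] for i in k],p,d); print(nm,k,r.x.round(4),np.degrees(r.x[3]).round(1),round(r.fun,3))
c=cs[0]["pixels"][170:240,135:265]; cv2.imwrite("pics/crop1.png",cv2.resize(c[:,:,::-1],None,fx=6,fy=6,interpolation=cv2.INTER_CUBIC))
E
```

```text
A [0, 1] [0.5128 0.0272 0.0034 0.3834] 22.0 0.29
B [0, 1] [ 5.475e-01 -1.344e-01 -3.000e-04  3.057e-01] 17.5 0.311
pur [0, 1] [ 4.452e-01 -1.725e-01 -5.000e-04 -5.754e-01] -33.0 0.321
tray [0, 1] [ 0.5445 -0.3844  0.0013  0.0912] 5.2 0.068
```

View pics/crop1.png

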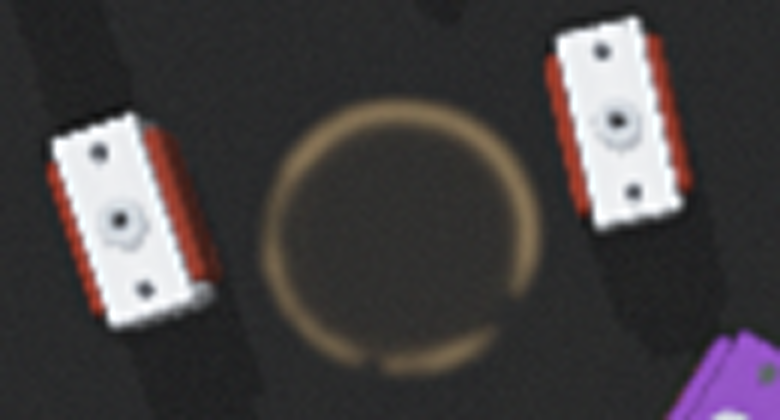

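Crop: the feet's screw and boss marks are at crop px A (99,152), (120,221), (146,290) and B (601,51), (618,121), (634,192). The cheeks are on the long sides. I'll work out centre and yaw from these marks.

Run:
```python
from h import *
c=env.read_camera("top")
for n,a in(("A",[(99,152),(120,221),(146,290)]),("B",[(601,51),(618,121),(634,192)])):
    q=[onz(c,((u+.5)/6-.5+135,(v+.5)/6-.5+170),z) for (u,v),z in zip(a,(.046,.049,.046))]
    d=q[0]-q[2]; print(n,((q[0]+q[2])/2).round(4),q[1].round(4),np.degrees(np.arctan2(d[1],d[0])),np.hypot(*d[:2]))
s=env.get_state(); from scipy.spatial.transform import Rotation as R
q=s["orientation"]; print(R.from_quat(q[[1,2,3,0]]).as_matrix().round(4), s["clock"], np.linalg.inv(c["extrinsics"])[:3,3])
```

```text
A [0.5126 0.0276 0.046 ] [0.5125 0.0278 0.049 ] 19.905695828985746 0.04827384438094209
B [ 0.5472 -0.1351  0.046 ] [ 0.5471 -0.1354  0.049 ] 13.750223456795538 0.048252026736960094
[[ 9.461e-01  3.238e-01  0.000e+00]
 [ 3.238e-01 -9.461e-01 -1.000e-04]
 [ 0.000e+00  1.000e-04 -1.000e+00]] 1.25 [ 0.47623128 -0.15361701  0.97078021]
```

Emit:
move_arm --targets '[[[474,-270,80],[0,0,0.44],-1],[[474,-270,80],[0,0,0.44],-1],[[474,-270,80],[0,0,0.44],-1],[[474,-270,80],[0,0,0.44],-1],[[474,-270,80],[0,0,0.44],-1]]' --squeeze 25

```text
clock: 1.88
tcp_pos: [0.392, -0.3108, 0.186]
orientation: [0.0, 0.992, 0.126, 0.0]
wrist_force: [0.7, -0.8, -1.1]
finger_gap: 0.0855
grip_force: 0.0
```

```bash
cat >> h.py <<'E'
from scipy.spatial.transform import Rotation as Ro
def go(P,yaw):
    s=env.get_state(); M=Ro.from_quat(s["orientation"][[1,2,3,0]]); m=M.as_matrix()
    Y=np.radians(yaw); G=np.array([[np.cos(Y),np.sin(Y),0],[np.sin(Y),-np.cos(Y),0],[0,0,-1]])
    print("t",s["clock"],"tcp",s["tcp_pos"].round(4),"yaw",np.degrees(np.arctan2(m[1,0],m[0,0])).round(2),"gap",s["finger_gap"],"F",s["wrist_force"].round(1))
    print("shift",(m.T@(np.array(P)-s["tcp_pos"])*1000).round(1),"turn",(np.degrees(Ro.from_matrix(m.T@G).as_rotvec())/10).round(3))
E
python3 -c "
from h import *
go([.5473,-.135,.08],14.5)"
```

```text
t 1.875 tcp [ 0.392  -0.3108  0.186 ] yaw 14.48 gap 0.08549252839892671 F [ 0.7 -0.8 -1.1]
shift [ 194.3 -131.5  105.9] turn [ 0.006 -0.003 -0.002]
```

Emit:
move_arm --targets '[[[50,-34,10],[0,0,0],-1],[[100,-68,25],[0,0,0],-1],[[150,-102,50],[0,0,0],-1],[[194,-131,80],[0,0,0],-1],[[194,-131,106],[0,0,0],-1]]'

```text
clock: 2.5
tcp_pos: [0.5482, -0.1338, 0.079]
orientation: [0.0, 0.992, 0.129, 0.001]
wrist_force: [-0.7, -0.0, 0.3]
finger_gap: 0.0853
grip_force: 0.0
```

Run:
```python
from h import *
go([.5473,-.135,.006],14.5)
for n in("top","side"):
    c=env.read_camera(n); s=env.get_state(); uv=proj(c,[.547,-.135,.04])[0].astype(int)
    p=c["pixels"][uv[1]-45:uv[1]+45,uv[0]-60:uv[0]+60]; cv2.imwrite(f"pics/{n}1.png",cv2.resize(p[:,:,::-1],None,fx=5,fy=5,interpolation=cv2.INTER_CUBIC))
a=[cv2.imread(f"pics/{n}1.png") for n in("top","side")]; cv2.imwrite("pics/both1.png",cv2.resize(np.hstack(a),(800,300)))
```

```text
t 2.5 tcp [ 0.5482 -0.1338  0.079 ] yaw 14.81 gap 0.08531673829359468 F [-0.7 -0.   0.3]
shift [-1.2  0.9 73. ] turn [ 0.001 -0.007  0.031]
```

View pics/both1.png

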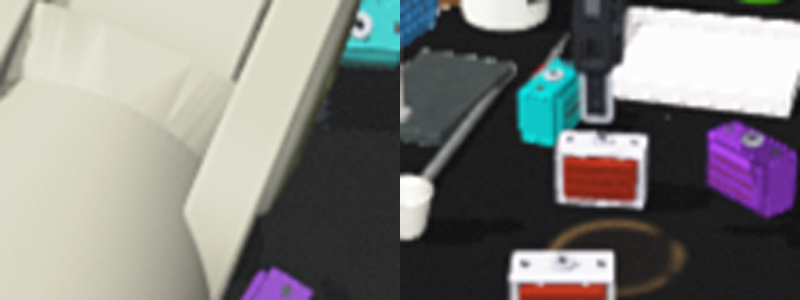

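The side crop shows the open finger at about (600,95), centred over foot B at (602,170), with the tray behind it. The top view is blocked by the arm. Descending now and squeezing.

Emit:
move_arm --targets '[[[0,0,35],[0,0,0],-1],[[0,0,66],[0,0,0],-1],[[0,0,72],[0,0,0],-1],[[0,0,72],[0,0,0],-0.2],[[0,0,72],[0,0,0],0]]'

```text
clock: 3.22
tcp_pos: [0.5471, -0.1377, 0.0097]
orientation: [0.001, 0.992, 0.126, 0.001]
wrist_force: [-0.1, 0.4, 0.4]
finger_gap: 0.0514
grip_force: 0.0
```

Emit:
move_arm --targets '[[[0,0,0],[0,0,0],1],[[0,0,0],[0,0,0],1],[[0,0,0],[0,0,0],1],[[0,0,0],[0,0,0],1],[[0,0,0],[0,0,0],1]]' --squeeze 25

```text
clock: 3.85
tcp_pos: [0.5467, -0.1361, 0.0099]
orientation: [-0.0, 0.992, 0.127, 0.001]
wrist_force: [-2.3, 4.3, 8.4]
finger_gap: 0.0292
grip_force: 25.7
```

Foot B closes to 29 mm, so it is the soft one. I'll firm the grip and lift.

Emit:
move_arm --targets '[[[0,0,0],[0,0,0],1],[[0,0,0],[0,0,0],1],[[0,0,-15],[0,0,0],1],[[0,0,-50],[0,0,0],1],[[0,0,-90],[0,0,0],1]]' --squeeze 45

```text
clock: 4.47
tcp_pos: [0.5448, -0.1367, 0.0986]
orientation: [-0.0, 0.992, 0.126, -0.001]
wrist_force: [1.2, -0.4, -4.4]
finger_gap: 0.0293
grip_force: 45.9
```

Run:
```python
from h import *
go([.544,-.386,.10],14.5)
c=env.read_camera("side"); cv2.imwrite("pics/side2.png",cv2.resize(c["pixels"][100:280,160:360,::-1],None,fx=3,fy=3,interpolation=cv2.INTER_CUBIC))
```

```text
t 4.475 tcp [ 0.5448 -0.1367  0.0986] yaw 14.49 gap 0.02933920766356638 F [ 1.2 -0.4 -4.4]
shift [-63.2 241.2  -1.5] turn [-0.006  0.012 -0.001]
```

View pics/side2.png

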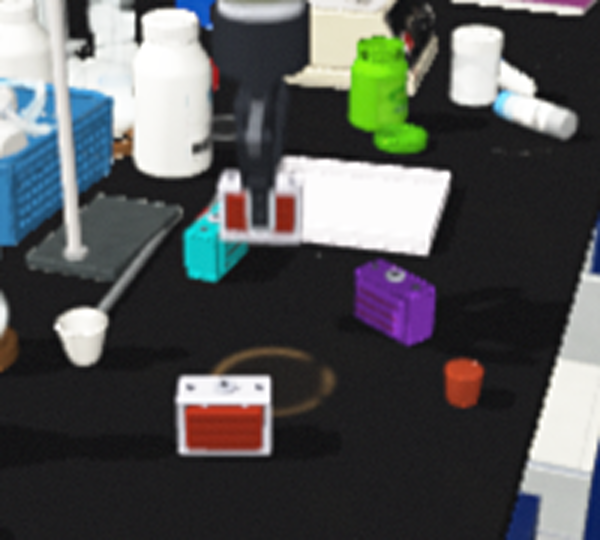

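The foot hangs level in the fingers at (260,205), centred lengthwise, and clears the turquoise one at (215,245). The hard foot is undisturbed at (225,415). Next I carry it to the tray.

Emit:
move_arm --targets '[[[-10,40,-4],[0,0,0],1],[[-23,90,-4],[0,0,0],1],[[-37,140,-4],[0,0,0],1],[[-50,190,-4],[0,0,0],1],[[-60,225,0],[0,0,0.4],1]]'

```text
clock: 5.15
tcp_pos: [0.5438, -0.3725, 0.0982]
orientation: [0.001, 0.996, 0.09, 0.0]
wrist_force: [0.1, -0.4, -4.7]
finger_gap: 0.0291
grip_force: 46.0
```

Emit:
move_arm --targets '[[[-3,15,0],[0,0,0.4],1],[[-3,15,20],[0,0,0.4],1],[[-3,15,45],[0,0,0.4],1],[[-3,15,60],[0,0,0.4],1],[[-3,15,68],[0,0,0.4],1]]'

```text
clock: 5.78
tcp_pos: [0.5433, -0.3846, 0.0289]
orientation: [-0.001, 0.998, 0.057, -0.001]
wrist_force: [-0.3, 0.6, -4.8]
finger_gap: 0.0289
grip_force: 46.0
```

Run:
```python
from h import *
go([.544,-.386,.0150],6.5)
c=env.read_camera("side"); cv2.imwrite("pics/side3.png",cv2.resize(c["pixels"][120:210,210:330,::-1],None,fx=5,fy=5,interpolation=cv2.INTER_CUBIC))
```

```text
t 5.775 tcp [ 0.5433 -0.3846  0.0289] yaw 6.5 gap 0.028901225518178742 F [-0.3  0.6 -4.8]
shift [ 0.5  1.5 13.9] turn [-0.006  0.007 -0.   ]
```

View pics/side3.png

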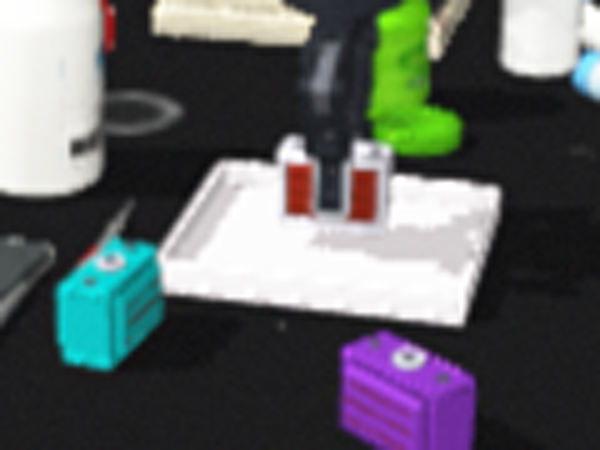

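The foot is upright over the middle of the tray at (335,180), about 14 mm above the floor. I'll lower it until the wrist force shows contact.

Emit:
move_arm --targets '[[[0,0,6],[0,0,0],1],[[0,0,10],[0,0,0],1],[[0,0,13],[0,0,0],1],[[0,0,13],[0,0,0],1],[[0,0,13],[0,0,0],1]]'

```text
clock: 6.45
tcp_pos: [0.544, -0.3852, 0.0172]
orientation: [0.0, 0.998, 0.057, 0.0]
wrist_force: [-0.3, 0.2, -5.1]
finger_gap: 0.0292
grip_force: 46.0
```

Emit:
move_arm --targets '[[[0,0,1.5],[0,0,0],1],[[0,0,2.5],[0,0,0],1],[[0,0,2.5],[0,0,0],1]]'

```text
clock: 6.82
tcp_pos: [0.5438, -0.385, 0.0143]
orientation: [-0.0, 0.998, 0.057, -0.0]
wrist_force: [-0.2, -1.1, -3.9]
finger_gap: 0.0291
grip_force: 46.0
```

Emit:
move_arm --targets '[[[0,0,1],[0,0,0],1],[[0,0,1],[0,0,0],1],[[0,0,1],[0,0,0],1]]'

```text
clock: 7.2
tcp_pos: [0.5439, -0.3851, 0.014]
orientation: [0.0, 0.998, 0.057, 0.0]
wrist_force: [-2.0, 1.4, 1.3]
finger_gap: 0.0291
grip_force: 46.6
```

The force has changed sign, so the foot is resting on the tray floor. Lowering the grip and opening gradually.

Emit:
move_arm --targets '[[[0,0,0],[0,0,0],0.2],[[0,0,0],[0,0,0],0],[[0,0,0],[0,0,0],-0.4],[[0,0,0],[0,0,0],-1],[[0,0,0],[0,0,0],-1]]' --squeeze 20

```text
clock: 7.82
tcp_pos: [0.5441, -0.3852, 0.0137]
orientation: [0.0, 0.998, 0.057, 0.0]
wrist_force: [-0.5, -0.3, 0.3]
finger_gap: 0.0851
grip_force: 0.0
```

Emit:
move_arm --targets '[[[0,0,0],[0,0,0],-1],[[0,0,-30],[0,0,0],-1],[[0,0,-80],[0,0,0],-1],[[0,0,-140],[0,0,0],-1],[[-60,0,-160],[0,0,0],-1]]'

```text
clock: 8.45
tcp_pos: [0.4892, -0.394, 0.1782]
orientation: [0.004, 0.998, 0.059, 0.004]
wrist_force: [-0.4, -1.4, 0.0]
finger_gap: 0.0854
grip_force: 0.0
```

Emit:
move_arm --targets '[[[-60,0,0],[0,0,0],-1],[[-110,40,0],[0,0,0],-1],[[-150,90,0],[0,0,0],-1],[[-190,120,0],[0,0,0],-1],[[-190,120,0],[0,0,0],-1]]'

```text
clock: 9.07
tcp_pos: [0.3068, -0.5352, 0.173]
orientation: [0.0, 0.999, 0.054, -0.0]
wrist_force: [1.1, 0.2, -0.2]
finger_gap: 0.0857
grip_force: 0.0
```

Run:
```python
from h import *
go([.544,-.386,.2],6.5)
cs=[env.read_camera(n) for n in("top","side")]
a=[cs[0]["pixels"][130:260,130:410],cs[1]["pixels"][130:260,190:470]]
cv2.imwrite("pics/end.png",cv2.resize(np.vstack(a)[:,:,::-1],None,fx=2.2,fy=2.2,interpolation=cv2.INTER_CUBIC))
for c in cs: print([(r["centre"],r["confidence"]) for r in env.landmark_of("buffer_1",c)])
```

```text
t 9.075 tcp [ 0.3068 -0.5352  0.173 ] yaw 6.17 gap 0.08566540479951931 F [ 1.1  0.2 -0.2]
shift [ 251.8 -122.9  -27.2] turn [ 0.005  0.002 -0.033]
[([0.544, -0.3855, 0.0021], 0.77), ([0.4458, -0.1749, 0.0048], 0.7), ([0.5122, 0.0233, -0.0014], 0.67)]
[([0.5466, -0.3834, -0.002], 0.84), ([0.6224, -0.2253, -0.0013], 0.77), ([0.4461, -0.1739, 0.0005], 0.75), ([0.5124, 0.0267, -0.0034], 0.61)]
```

View pics/end.png

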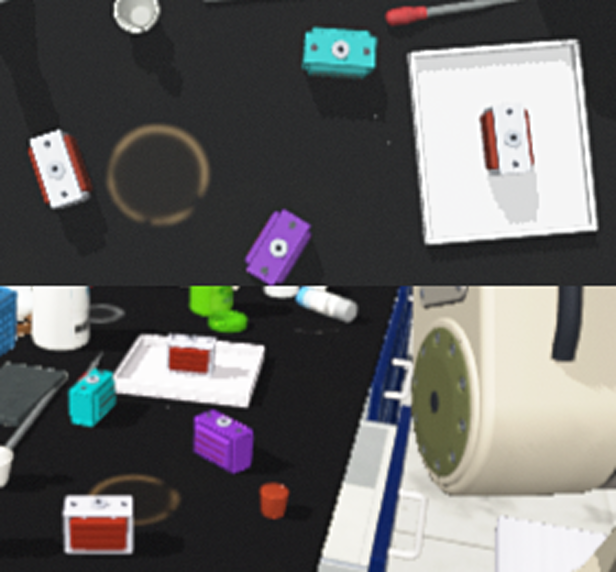

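The soft foot stands upright in the tray at (510,138) in the top view and (190,355) in the side view. Foot A at (58,168) and both look-alikes have not moved, and the robot is clear.

```bash
python3 -c "
from workcell import env
print(env.hand_in())"
```

```text
the job is handed in; nothing more can be done
None
```

The soft foot (the one nearer the tray, which closed to 29 mm) now stands upright in the white tray; the hard one was left untouched, identified by elimination without being squeezed, and the job was handed in at about 9 s.

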